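# Set a re-backed phone to cure under its weight

### The job

The adhesive is on this repaired phone, so set it up to cure: lay the open phone, inside up, fully down in the grey curing cradle, then put the black back shell squarely on it so that the camera stands in the shell's window, then the white pressing plate, pad down, along the middle of the shell, and last set the steel weight gently and upright on the middle of the plate. Leave the screwdriver, the rubber eyecup and the amber jar where they are, let go of everything and leave the stack standing still.

Things in the scene. Friction and masses are not known exactly. Their poses are not given: they have to be found in the camera images.
- cradle_bed (a point): Grey curing cradle, fixed, 156 x 92 mm, same either way round. Point: centre of its black bed (116 x 46 mm), 18 mm above the bench; x lengthwise, z up. Base top is 8 mm below the bed. Walls 8 mm above the bed leave a pocket 138 (x) by 72 mm (y): one right across each end, with 6 mm thick returns along the long sides only beyond x = +-49 mm, so both long sides are open for fingers.
- phone_center (a point): Open phone body, aluminium, 128 x 62 x 12 mm, lying flat, inside (battery, boards) up. Point: its centre, 6 mm above its underside; x lengthwise towards the camera end, z up. A black camera block 14 x 14 mm stands 4 mm proud of its top near one corner. 0.11 to 0.17 kg. Gripped across its width.
- phone_camera (a point): Top centre of the camera block on the phone: at x = +42, y = +12 mm from the phone's centre, 10 mm above it (16 mm above the phone's underside).
- shell_center (a point): Black back shell, flat plate 128 x 62 x 10 mm with a 26 x 26 mm window right through near one corner; lies right side up (four fine grey ribs, at the end away from the window). Point: its centre, 5 mm above its underside; x lengthwise towards the window end, z up. 50 g. It lies flat on the phone's top face, the camera block in the window.
- shell_window (a point): Centre of the window in the shell: at x = +42, y = +12 mm from the shell's centre, half-way through its thickness.
- plate_center (a point): White pressing plate 90 x 44 x 14 mm, the lowest 4 mm a grey pad; lies pad down. The point is its centre, 7 mm above its underside; x along its 90 mm length, z up. Same either way round. It goes centred on the shell, lengthwise with it.
- weight_center (a point): Steel curing weight, round: body 44 mm in diameter and 34 mm high, tapering to a neck, with a gripping knob 26 mm in diameter on top, from 42 to 56 mm above the underside; whole height 56 mm. The point is on its axis, 28 mm above its underside; z up. 0.32 to 0.52 kg.
- screwdriver_grip (a point): Small screwdriver, 150 mm long, lying across the bench near the robot; the point lies on its handle. Leave it alone.
- eyecup_mid (a point): Black rubber eyecup ring, 42 mm in diameter, 18 mm high, beyond the work; the point is its centre. Leave it alone.
- flux_mid (a point): Small amber glass jar with a black cap, 36 mm in diameter, 35 mm high, beyond the work; the point is half-way up it. Leave it alone.
There are look-alikes about, which are no part of the job. Leave any pink or purple look-alike of the part that bears phone_center alone. Several things look just like the part that bears weight_center: the one meant starts farthest to the robot's left.

How it is judged:
By the outcome, as a careful person would: the job done as asked, in the order asked, and still so for the second after the job is handed in, with the robot touching nothing.
It also fails if it takes over 128 s, if anything falls off the work surface, if the arm or the gripper's body presses on something with over 40 N, if the wrist force passes 120 N, or if a joint passes its speed limit or range.

### The arm

A 6-joint arm with a two-finger parallel gripper is mounted at the origin on the work surface. World frame = base frame: x ahead of the robot, y to its left, z up, the work surface at z = 0. Lengths are in m, angles in rad, forces in N, time in s.
With the tool pointing down it reaches from about 0.275 to 0.725 m from the base axis. Payload 5.6 kg.
Tool frame: the origin (TCP) lies on the centre line of the jaws, within the pads' length; the fingertips stand tip_extent ahead of it and the grasp point (between the pads) lies 8 mm behind it (tip_extent is the distance from the TCP to the fingertips, in m); z points along the fingers, y is the line along which they close (so a half turn about z gives the same grasp; the last joint's range is limited). The gripper opens to 85 mm and grips with 20 to 120 N. Pads are 22 mm wide; open, the fingers measure 114 mm over their backs; the gripper's body (76 mm by 85 mm) begins 54 mm behind the grasp point. The pads swing forward as they close: fully open they stand 13 mm farther back than shut.
Start: joints at [1.569, 0.255, 0.108, 0, -1.424, -0.285], TCP at [0.156, 0.528, 0.242] pointing down, gripper open.
Joint ranges: [-2.95, 2.95], [-1.21, 1.97], [-1.09, 1.5], [-2.87, 1.71], [-2.94, -0.07], [-3.05, 3.05]. Speed limits (rad/s): [2.57, 2.57, 3.14, 3.14, 3.14, 3.14].

### API

Orientations are given as a unit quaternion [w, x, y, z].
In Python, from workcell import * gives the robot as it stands.
- The arm moves only by the tool jog_arm, never from a script. Its argument "plan" is a list of rows, each an object of numbers: "dx", "dy", "dz": the shift along the tool's x, y, z scaled (see below); "roll": the turn about the tool's z scaled (see below). A call has 1 to 12 rows; each row is the pose to reach, as a shift and turn from the pose commanded when the call began, along the tool's axes at that moment; what a row does not reach only later rows make up. The controller multiplies each number of a shift by 25 cm and each number of a turn by 45 degrees. A row lasts 1/8 s, in which the tool goes at most 62.5 mm and 10.7 degrees, less where a joint would pass 70% of its speed; a pose out of reach is approached as far as the arm can. A call with a number of a shift or a turn outside -1 to 1 is refused whole. A call with a gripper value outside its range is refused whole. "grip" is the gripper's target within -1 to 1 (shut at 1, half-way at 0, fully open at -1), set as the call begins (left out, the last holds). The fingers move at their own pace and stop on an object; "grip_force" is the grip in N (left out, the last holds). Time passes only in rows, so rows that repeat a pose let the fingers close. It gives the time, the measured TCP pose, the force, the opening and the grip force at its end, in the units of the state.
- get_obs(): the state, without advancing time (a new reading comes with each control period).
- get_image(name): name is "side" or "top"; returns the picture (400x640x3 uint8, blue, green, red); there is no depth.
- calibration(name): a dict with "intrinsics" (3x3 intrinsics, pixels), "world_from_camera" (4x4, takes a point from camera to world coordinates). Camera axes: x right, y down, z forward; pixel columns grow to the right and rows downward; lengths in m; the calibration is good to about 2 mm. A picture is of the moment at which its call begins. calibration takes no time and is no camera call.
- finish_job(): hands the job in; it is judged then, once.
The state is a dict: "time_s": time; "qpos": joint angles; "qd": joint speeds; "effort": joint torques, N m; "eef_pos": TCP position; "tcp_rot": TCP orientation; "wrist_force": force on the tool from outside, world axes, zero at the start; "ft_torque": the same for the moment, N m; "width": finger opening in m; "finger_force": force on a finger pad.
Only numpy, scipy, OpenCV 4.12 (cv2) and the standard library are available. Lean on these libraries where they do the work, as an engineer would, in place of code of your own. Each camera call takes 0.05 s, during which the arm holds its last target. There are 200 camera calls.

## Working session

There is one attempt and no reset: what is moved stays moved. The work goes in short steps, Python scripts to look and compute and a tool call to move; the robot and the scene stay as the last step left them, time stands still between calls to the robot, and variables do not carry over. Pictures are saved under pics/ and viewed, at most 17 in all, crops included, and the job is handed in when it is done.

Besides the shell and the picture viewer there is one more tool, called after "Emit:" by a JSON object that holds its "fn" and its "kwargs". jog_arm: Moves the arm, as the interface text tells. Its arguments: {"type":"object","properties":{"plan":{"type":"array"},"grip":{"type":"number"},"grip_force":{"type":"number"}},"required":["plan"]}

```bash
mkdir -p pics; ls; python3 - <<'E'
from workcell import *
import cv2
for n in("top","side"):
    cv2.imwrite(f"pics/{n}0.png",get_image(n)); c=calibration(n); print(n,c)
print(get_obs())
E
```

```text
pics
top {'intrinsics': array([[441.77054404,   0.        , 313.91316385],
       [  0.        , 441.77054404, 201.78596944],
       [  0.        ,   0.        ,   1.        ]]), 'world_from_camera': array([[ 0.00839232, -0.98093237,  0.19416811,  0.31299287],
       [-0.99994315, -0.0095097 , -0.0048233 ,  0.01177726],
       [ 0.00657781, -0.19411659, -0.98095641,  1.3002923 ],
       [ 0.        ,  0.        ,  0.        ,  1.        ]])}
side {'intrinsics': array([[477.930811  ,   0.        , 318.08858098],
       [  0.        , 477.930811  , 200.83997592],
       [  0.        ,   0.        ,   1.        ]]), 'world_from_camera': array([[ 0.9718133 , -0.15617867,  0.17659877,  0.35955546],
       [-0.23574678, -0.63890521,  0.73227289, -0.80681838],
       [-0.00153553, -0.75326513, -0.6577152 ,  0.80610175],
       [ 0.        ,  0.        ,  0.        ,  1.        ]])}
{'time_s': 0.1, 'qpos': array([ 1.56863109e+00,  2.55666744e-01,  1.07157727e-01, -4.23824039e-04,
       -1.42386165e+00, -2.84626451e-01]), 'qd': array([-0.00104547, -0.00150562,  0.00471271,  0.00207607, -0.00079425,
       -0.00105725]), 'effort': array([-3.77093136e-03, -3.87601876e+01,  2.38469428e+01,  5.37788361e+00,
       -3.82327809e-03,  3.74572437e-06]), 'eef_pos': array([0.1553946 , 0.52717075, 0.24150648]), 'tcp_rot': array([ 8.08836177e-04,  9.89731635e-01, -1.42935746e-01, -9.67139504e-05]), 'wrist_force': array([ 0.01096497, -0.28365349, -0.57986595]), 'ft_torque': array([-0.04375208,  0.03471472, -0.0205404 ]), 'finger_force': 0.0, 'width': 0.08555131736778898}
```

View pics/top0.png

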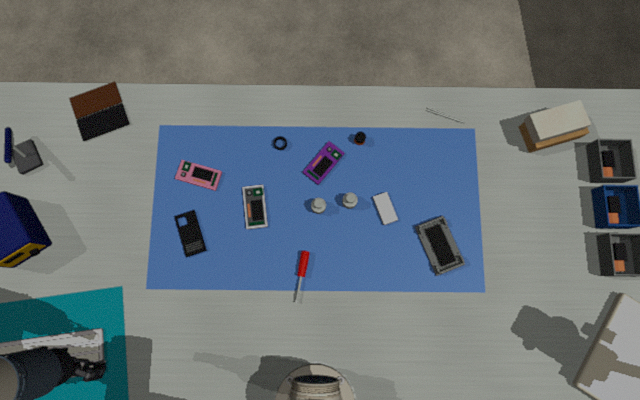

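View pics/side0.png

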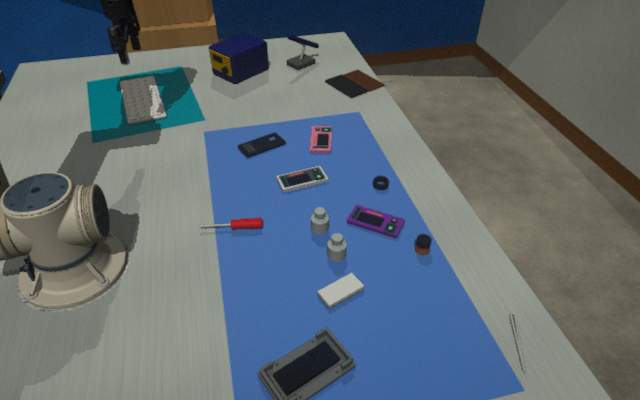

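```bash
cat > h.py <<'E'
from workcell import *
import numpy as np, cv2
from scipy.optimize import minimize
def proj(n,P):
    c=calibration(n); T=np.linalg.inv(c["world_from_camera"]); P=np.asarray(P,float).reshape(-1,3)
    q=(P@T[:3,:3].T+T[:3,3])@c["intrinsics"].T; return q[:,:2]/q[:,2:]
def ray(n,uv,z):
    c=calibration(n); W=c["world_from_camera"]; d=W[:3,:3]@np.linalg.inv(c["intrinsics"])@[uv[0],uv[1],1]
    return W[:3,3]+d*(z-W[2,3])/d[2]
def solid(x,y,yaw,L,W,z0,z1):
    p=np.array([[a*L/2,b*W/2,z] for a in(-1,1) for b in(-1,1) for z in(z0,z1)])
    c,s=np.cos(yaw),np.sin(yaw); p[:,:2]=p[:,:2]@np.array([[c,s],[-s,c]])+[x,y]; return p
def mask(img):
    h=cv2.cvtColor(img,cv2.COLOR_BGR2HSV)
    return h
E
python3 - <<'E'
import workcell; print([k for k in dir(workcell) if k[0]!='_'])
try: print(workcell.tip_extent)
except Exception as e: print(e)
from h import *
t=cv2.imread("pics/top0.png"); s=cv2.imread("pics/side0.png")
a=cv2.resize(t[120:300,150:320],None,fx=3,fy=3,interpolation=cv2.INTER_CUBIC)
cv2.imwrite("pics/c1.png",cv2.resize(t[170:270,165:365],None,fx=4,fy=4,interpolation=cv2.INTER_CUBIC))
cv2.imwrite("pics/c2.png",cv2.resize(t[180:280,305:505],None,fx=4,fy=4,interpolation=cv2.INTER_CUBIC))
for p in [(255,207),(189,233),(385,208),(440,245),(318,205),(349,199),(300,270),(199,175)]: print(p,ray("top",p,.01).round(3))
for p in [(316,225),(337,250),(262,145)]: print(p,ray("side",p,.02).round(3))
for p in[(220,300),(312,230)]: print(s[p[1],p[0]])
for p in[(300,180),(230,230)]: print(t[p[1],p[0]])
E
```

```text
['MotionError', 'calibration', 'finish_job', 'get_image', 'get_obs', 'tip_extent']
0.011
(255, 207) [0.551 0.18  0.01 ]
(189, 233) [0.472 0.371 0.01 ]
(385, 208) [ 0.552 -0.206  0.01 ]
(440, 245) [ 0.443 -0.365  0.01 ]
(318, 205) [ 0.559 -0.007  0.01 ]
(349, 199) [ 0.578 -0.099  0.01 ]
(300, 270) [0.367 0.044 0.01 ]
(199, 175) [0.647 0.352 0.01 ]
(316, 225) [ 0.545 -0.015  0.02 ]
(337, 250) [ 0.572 -0.104  0.02 ]
(262, 145) [0.471 0.345 0.02 ]
[144 153 147]
[98 87 79]
[152 105  70]
[155 112  74]
```

View pics/c1.png

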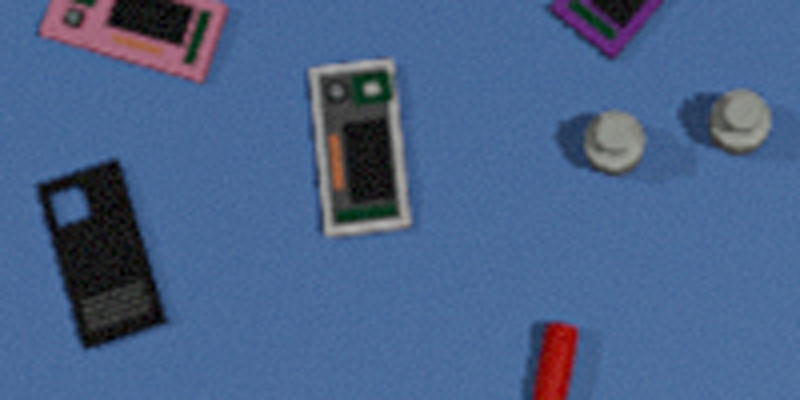

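View pics/c2.png

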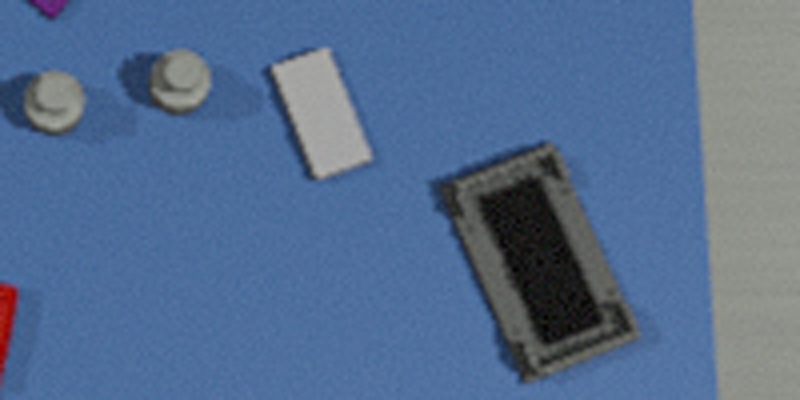

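```bash
cat >> h.py <<'E'
def notblue(img):
    b,g,r=[img[...,i].astype(float) for i in range(3)]
    return cv2.GaussianBlur(((b-r)/(b+g+r+1)<.12).astype(np.float32),(3,3),0.6)
def dark(img): return (img.max(2)<55).astype(np.float32)
def render(hulls,box,S=8):
    x0,y0,x1,y1=box; m=np.zeros(((y1-y0)*S,(x1-x0)*S),np.uint8)
    for q in hulls:
        q=((q-[x0,y0]+.5)*S).astype(np.float32); h=cv2.convexHull(q)
        cv2.fillConvexPoly(m,(h*16).astype(np.int32),255,shift=4)
    return cv2.resize(m,(x1-x0,y1-y0),interpolation=cv2.INTER_AREA)/255.
def fit(n,img,model,g,mk=notblue,pad=8):
    q=np.vstack([proj(n,p) for p in model(*g)]); lo=np.floor(q.min(0)-pad).astype(int); hi=np.ceil(q.max(0)+pad).astype(int)
    lo=np.maximum(lo,0); hi=np.minimum(hi,[640,400]); box=(*lo,*hi); M=mk(img)[lo[1]:hi[1],lo[0]:hi[0]]
    f=lambda v:((render([proj(n,p) for p in model(*v)],box)-M)**2).sum()
    best=None
    for dy in((-.1,0,.1) if len(g)>2 else (0,)):
        g2=np.array(g,float); 
        if len(g)>2: g2[2]+=dy
        sx=np.vstack([g2]+[g2+d for d in np.diag([.008,.008,.1][:len(g)])])
        r=minimize(f,g2,method="Nelder-Mead",options=dict(initial_simplex=sx,xatol=1e-4,fatol=.01,maxiter=300))
        if best is None or r.fun<best.fun: best=r
    return best.x,best.fun/M.sum()
def circ(x,y,d,z): 
    a=np.linspace(0,2*np.pi,24,endpoint=False); return np.c_[x+d/2*np.cos(a),y+d/2*np.sin(a),a*0+z]
M=dict(
 phone=lambda x,y,w:[solid(x,y,w,.128,.062,0,.012)],
 shell=lambda x,y,w:[solid(x,y,w,.128,.062,0,.010)],
 plate=lambda x,y,w:[solid(x,y,w,.09,.044,0,.014)],
 cradle=lambda x,y,w:[solid(x,y,w,.156,.092,0,.010),solid(x,y,w,.156,.084,0,.026)],
 bed=lambda x,y,w:[solid(x,y,w,.116,.046,.018,.018)],
 weight=lambda x,y:[np.vstack([circ(x,y,.044,0),circ(x,y,.044,.034)]),np.vstack([circ(x,y,.026,.042),circ(x,y,.026,.056)])])
E
cat > m.py <<'E'
from h import *
t=cv2.imread("pics/top0.png"); s=cv2.imread("pics/side0.png")
G=dict(phone=(.551,.18,.07),shell=(.472,.371,.26),plate=(.552,-.206,.38),cradle=(.443,-.365,.35),bed=(.443,-.365,.35),weight=(.55,-.01))
for k,g in G.items():
    for n,im in(("top",t),("side",s)):
        x,e=fit(n,im,M[k],g,dark if k=="bed" else notblue); print(k,n,x.round(4),round(e,3))
E
python3 m.py
```

```text
phone top [0.5538 0.1825 0.1347] 0.068
phone side [0.5536 0.1851 0.1267] 0.248
shell top [0.4727 0.3694 0.3653] 0.301
shell side [0.4713 0.373  0.3318] 0.473
plate top [ 0.5522 -0.206   0.3515] 0.009
plate side [ 0.5528 -0.2028  0.3644] 0.012
cradle top [ 0.4438 -0.3636  0.3782] 0.033
cradle side [ 0.4421 -0.3641  0.4002] 0.161
bed top [ 0.4435 -0.3609  0.3889] 0.167Traceback (most recent call last):
  File "m.py", line 6, in <module>
    x,e=fit(n,im,M[k],g,dark if k=="bed" else notblue); print(k,n,x.round(4),round(e,3))
        ~~~^^^^^^^^^^^^^^^^^^^^^^^^^^^^^^^^^^^^^^^^^^^
  File "h.py", line 35, in fit
    r=minimize(f,g2,method="Nelder-Mead",options=dict(initial_simplex=sx,xatol=1e-4,fatol=.01,maxiter=300))
    res = _minimize_neldermead(fun, x0, args, callback, bounds=bounds,
                               **options)
    fsim[k] = func(sim[k])
              ~~~~^^^^^^^^
    fx = function(np.copy(x), *(wrapper_args + args))
  File "h.py", line 29, in <lambda>
    f=lambda v:((render([proj(n,p) for p in model(*v)],box)-M)**2).sum()
                         ~~~~^^^^^
  File "h.py", line 5, in proj
    c=calibration(n); T=np.linalg.inv(c["world_from_camera"]); P=np.asarray(P,float).reshape(-1,3)
ValueError: time passes only in moves, steps and waits
```

```bash
cat > p.py <<'E'
s=open('h.py').read()
s=s.replace("def proj(","CAL={n:calibration(n) for n in('top','side')}\ndef proj(").replace("c=calibration(n);","c=CAL[n];")
i=s.index("def notblue"); j=s.index("def dark")
s=s[:i]+'''def notblue(img):
    img=cv2.GaussianBlur(img,(3,3),.6).astype(int); m=(((img[...,0]-img[...,2])<22)*255).astype(np.uint8)
    m=cv2.morphologyEx(m,cv2.MORPH_CLOSE,np.ones((3,3)))
    big=cv2.findContours(m,cv2.RETR_CCOMP,cv2.CHAIN_APPROX_NONE); o=m.copy()
    for c,hh in zip(big[0],big[1][0]):
        if hh[3]>=0 and cv2.contourArea(c)<2500: cv2.drawContours(o,[c],-1,255,-1)
    return (o/255).astype(np.float32)
'''+s[j:]
open('h.py','w').write(s)
E
python3 p.py; cat >> m.py <<'E'
cv2.imwrite("pics/mk.png",cv2.resize(np.vstack([notblue(t)[110:310,140:540]*255,notblue(s)[110:400,200:600]*255]),None,fx=1.2,fy=1.2))
E
python3 m.py
```

```text
phone top [0.5537 0.1828 0.1354] 0.021
phone side [0.5528 0.1852 0.1159] 0.107
shell top [0.4727 0.3694 0.3651] 0.112
shell side [0.4723 0.3742 0.3605] 0.278
plate top [ 0.5525 -0.2055  0.3573] 0.019
plate side [ 0.5526 -0.2031  0.3446] 0.081
cradle top [ 0.4445 -0.3629  0.3768] 0.067
cradle side [ 0.4418 -0.3649  0.4105] 0.091
bed top [ 0.4435 -0.3609  0.3889] 0.167
bed side [ 0.4443 -0.3645  0.402 ] 0.106
weight top [ 0.5559 -0.006 ] 0.076
weight side [ 0.5563 -0.0036] 0.243[ WARN:0@1.079] global loadsave.cpp:1063 imwrite_ Unsupported depth image for selected encoder is fallbacked to CV_8U.
```

View pics/mk.png

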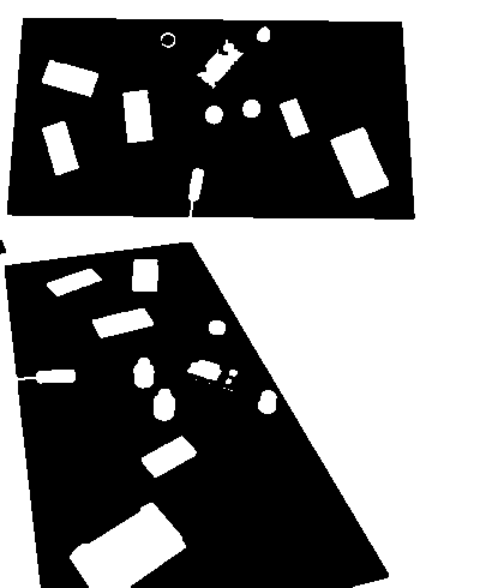

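```bash
cat > go.py <<'E'
import sys,numpy as np
from scipy.spatial.transform import Rotation as R
from workcell import *
x,y,z,yaw=map(float,sys.argv[1:5]); o=get_obs(); q=o["tcp_rot"]; r=R.from_quat([q[1],q[2],q[3],q[0]]); m=r.as_matrix()
d=m.T@(np.array([x,y,z])-o["eef_pos"]); cur=np.arctan2(m[1,0],m[0,0]); dw=(yaw-cur+np.pi/2)%np.pi-np.pi/2
print("units",(d/.25).round(3),"roll",round(-dw/(np.pi/4),3),"pos",o["eef_pos"].round(4),"yaw",round(cur,4),"tilt",m[:,2].round(4),"F",o["wrist_force"].round(2),"w",round(o["width"],4),"t",round(o["time_s"],2),"q",o["qpos"].round(2))
E
python3 go.py .553 .184 .10 .13
```

```text
units [1.914 0.866 0.568] roll -0.531 pos [0.1554 0.5272 0.2415] yaw -0.2869 tilt [-4.0e-04 -1.6e-03 -1.0e+00] F [ 0.01 -0.28 -0.58] w 0.0856 t 0.1 q [ 1.57  0.26  0.11 -0.   -1.42 -0.28]
```

Emit:
{"fn": "jog_arm", "kwargs": {"plan": [{"dx": 0.24,"dy": 0.11,"dz": 0.0,"roll": -0.13},{"dx": 0.48,"dy": 0.22,"dz": 0.0,"roll": -0.26},{"dx": 0.7,"dy": 0.32,"dz": 0.0,"roll": -0.4},{"dx": 0.95,"dy": 0.43,"dz": 0.0,"roll": -0.53},{"dx": 0.95,"dy": 0.43,"dz": 0.0,"roll": -0.53},{"dx": 0.95,"dy": 0.43,"dz": 0.0,"roll": -0.53}], "grip": -0.7, "grip_force": 30}}

```text
time_s: 0.85
eef_pos: [0.3531, 0.3569, 0.2419]
tcp_rot: [0.0, 0.998, 0.064, -0.0]
wrist_force: [-0.4, 0.2, 0.1]
width: 0.0727
finger_force: 0.0
```

```bash
python3 go.py .553 .184 .06 .13
```

```text
units [0.706 0.787 0.728] roll -0.004 pos [0.3531 0.3569 0.2419] yaw 0.1272 tilt [-6.e-04 -3.e-04 -1.e+00] F [-0.36  0.2   0.09] w 0.0727 t 0.85 q [ 1.1   0.16 -0.01 -0.   -1.4   0.59]
```

Emit:
{"fn": "jog_arm", "kwargs": {"plan": [{"dx": 0.18,"dy": 0.2,"dz": 0.1},{"dx": 0.35,"dy": 0.4,"dz": 0.3},{"dx": 0.53,"dy": 0.6,"dz": 0.5},{"dx": 0.706,"dy": 0.787,"dz": 0.6},{"dx": 0.706,"dy": 0.787,"dz": 0.728},{"dx": 0.706,"dy": 0.787,"dz": 0.728},{"dx": 0.706,"dy": 0.787,"dz": 0.728},{"dx": 0.706,"dy": 0.787,"dz": 0.728}]}}

```text
invalid input
```

```bash
python3 go.py .553 .184 .02 .13; python3 - <<'E'
from h import *
t=get_image("top"); s=get_image("side")
o=get_obs()["eef_pos"]; 
u=[proj(n,o)[0].astype(int) for n in("top","side")]; print(u)
c=[cv2.resize(i[max(v[1]-50,0):v[1]+50,v[0]-50:v[0]+50],(400,400),interpolation=cv2.INTER_CUBIC) for i,v in zip((t,s),u)]
cv2.imwrite("pics/g1.png",np.hstack(c))
E
```

```text
units [0.706 0.787 0.888] roll -0.004 pos [0.3531 0.3569 0.2419] yaw 0.1272 tilt [-6.e-04 -3.e-04 -1.e+00] F [-0.36  0.2   0.09] w 0.0727 t 0.85 q [ 1.1   0.16 -0.01 -0.   -1.4   0.59]
[array([164, 271]), array([208,  76])]
```

View pics/g1.png

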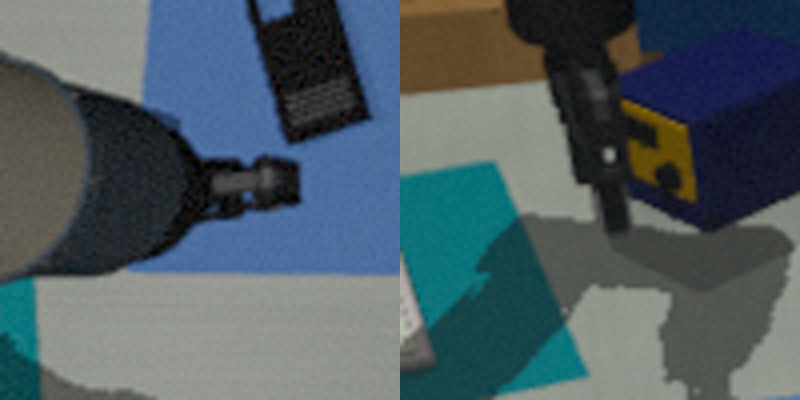

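The picture shows the gripper still at the earlier pose, because that move was refused.

Emit:
{"fn": "jog_arm", "kwargs": {"plan": [{"dx": 0.18,"dy": 0.2,"dz": 0.1,"roll": 0},{"dx": 0.35,"dy": 0.4,"dz": 0.3,"roll": 0},{"dx": 0.53,"dy": 0.6,"dz": 0.5,"roll": 0},{"dx": 0.706,"dy": 0.787,"dz": 0.6,"roll": 0},{"dx": 0.706,"dy": 0.787,"dz": 0.728,"roll": 0},{"dx": 0.706,"dy": 0.787,"dz": 0.728,"roll": 0},{"dx": 0.706,"dy": 0.787,"dz": 0.728,"roll": 0}]}}

```text
time_s: 1.82
eef_pos: [0.553, 0.1857, 0.0598]
tcp_rot: [0.0, 0.998, 0.065, -0.001]
wrist_force: [0.1, -0.4, 0.4]
width: 0.0724
finger_force: 0.0
```

```bash
python3 go.py .553 .184 .02 .13; python3 - <<'E'
from h import *
t=get_image("top"); s=get_image("side")
o=get_obs()["eef_pos"]; 
u=[proj(n,o)[0].astype(int) for n in("top","side")]; print(u)
c=[cv2.resize(i[max(v[1]-50,0):v[1]+50,v[0]-50:v[0]+50],(400,400),interpolation=cv2.INTER_CUBIC) for i,v in zip((t,s),u)]
cv2.imwrite("pics/g2.png",np.hstack(c))
E
```

```text
units [-0.001  0.007  0.159] roll 0.0 pos [0.553  0.1857 0.0598] yaw 0.1302 tilt [-1.1e-03 -9.0e-04 -1.0e+00] F [ 0.11 -0.44  0.38] w 0.0724 t 1.82 q [ 0.59  0.44 -0.11  0.   -1.02  1.11]
[array([250, 202]), array([301, 160])]
```

View pics/g2.png

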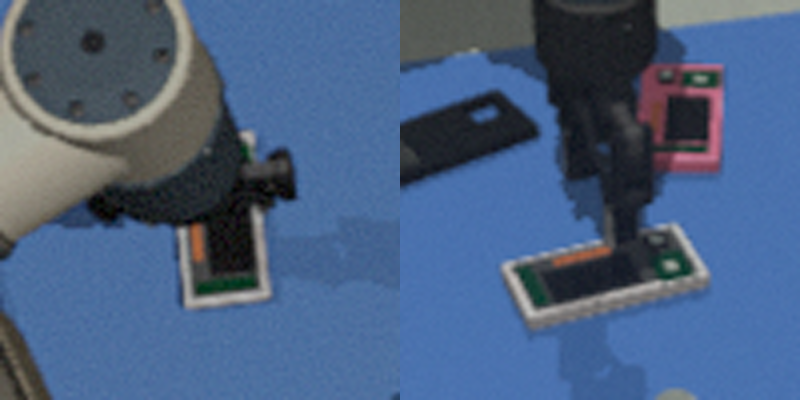

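Emit:
{"fn": "jog_arm", "kwargs": {"plan": [{"dx": 0,"dy": 0.007,"dz": 0.06,"roll": 0},{"dx": 0,"dy": 0.007,"dz": 0.136,"roll": 0},{"dx": 0,"dy": 0.007,"dz": 0.136,"roll": 0}]}}

```text
time_s: 2.3
eef_pos: [0.5522, 0.1832, 0.0251]
tcp_rot: [0.0, 0.998, 0.065, -0.001]
wrist_force: [-0.7, 0.0, 0.4]
width: 0.0722
finger_force: 0.0
```

```bash
python3 - <<'E'
from h import *
for z in (.035,.04,.045,.05,.055): print(z,proj("side",[.558,.148,z]).round(1))
E
```

```text
0.035 [[306.1 177.7]]
0.04 [[306.1 176.2]]
0.045 [[306.1 174.6]]
0.05 [[306.  173.1]]
0.055 [[306.  171.6]]
```

Emit:
{"fn": "jog_arm", "kwargs": {"plan": [{"dx": 0,"dy": 0,"dz": 0.03,"roll": 0},{"dx": 0,"dy": 0,"dz": 0.06,"roll": 0},{"dx": 0,"dy": 0,"dz": 0.06,"roll": 0}]}}

```text
time_s: 2.68
eef_pos: [0.5532, 0.183, 0.0107]
tcp_rot: [0.0, 0.998, 0.065, -0.0]
wrist_force: [0.4, -0.6, -0.3]
width: 0.0727
finger_force: 0.0
```

Emit:
{"fn": "jog_arm", "kwargs": {"plan": [{"dx": 0,"dy": 0,"dz": 0.008,"roll": 0},{"dx": 0,"dy": 0,"dz": 0.016,"roll": 0},{"dx": 0,"dy": 0,"dz": 0.016,"roll": 0}]}}

```text
time_s: 3.05
eef_pos: [0.5536, 0.1831, 0.0072]
tcp_rot: [0.0, 0.998, 0.065, -0.0]
wrist_force: [-0.0, 0.2, -0.4]
width: 0.0727
finger_force: 0.0
```

Emit:
{"fn": "jog_arm", "kwargs": {"plan": [{"dx": 0,"dy": 0,"dz": 0.008,"roll": 0},{"dx": 0,"dy": 0,"dz": 0.008,"roll": 0}]}}

```text
time_s: 3.3
eef_pos: [0.5535, 0.1831, 0.0051]
tcp_rot: [0.0, 0.998, 0.065, -0.0]
wrist_force: [-0.0, -0.1, 0.3]
width: 0.0727
finger_force: 0.0
```

Emit:
{"fn": "jog_arm", "kwargs": {"plan": [{"dx": 0,"dy": 0,"dz": 0.006,"roll": 0},{"dx": 0,"dy": 0,"dz": 0.006,"roll": 0}]}}

```text
time_s: 3.55
eef_pos: [0.5535, 0.1831, 0.0037]
tcp_rot: [0.0, 0.998, 0.065, -0.0]
wrist_force: [-0.1, -0.8, -0.1]
width: 0.0729
finger_force: 0.0
```

Emit:
{"fn": "jog_arm", "kwargs": {"plan": [{"dx": 0,"dy": 0,"dz": -0.017,"roll": 0},{"dx": 0,"dy": 0,"dz": -0.017,"roll": 0}]}}

```text
time_s: 3.8
eef_pos: [0.554, 0.1834, 0.0086]
tcp_rot: [-0.0, 0.998, 0.065, 0.001]
wrist_force: [0.4, 0.5, -0.8]
width: 0.0726
finger_force: 0.0
```

Emit:
{"fn": "jog_arm", "kwargs": {"plan": [{"dx": 0,"dy": 0,"dz": 0,"roll": 0},{"dx": 0,"dy": 0,"dz": 0,"roll": 0},{"dx": 0,"dy": 0,"dz": 0,"roll": 0},{"dx": 0,"dy": 0,"dz": 0,"roll": 0},{"dx": 0,"dy": 0,"dz": 0,"roll": 0}], "grip": 0.1, "grip_force": 40}}

```text
time_s: 4.42
eef_pos: [0.5539, 0.1834, 0.0086]
tcp_rot: [-0.0, 0.998, 0.065, 0.0]
wrist_force: [-0.6, 0.4, 5.3]
width: 0.0608
finger_force: 44.3
```

Emit:
{"fn": "jog_arm", "kwargs": {"plan": [{"dx": 0,"dy": 0,"dz": -0.03,"roll": 0},{"dx": 0,"dy": 0,"dz": -0.2,"roll": 0},{"dx": 0,"dy": 0,"dz": -0.45,"roll": 0},{"dx": 0,"dy": 0,"dz": -0.45,"roll": 0},{"dx": 0,"dy": 0,"dz": -0.45,"roll": 0}]}}

```text
time_s: 5.05
eef_pos: [0.553, 0.1831, 0.12]
tcp_rot: [-0.0, 0.998, 0.064, -0.001]
wrist_force: [0.4, -0.6, -1.8]
width: 0.0607
finger_force: 44.2
```

```bash
python3 go.py .4435 -.3635 .11 .393
```

```text
units [-0.716  2.112  0.04 ] roll -0.336 pos [0.553  0.1831 0.12  ] yaw 0.129 tilt [-1.1e-03  3.0e-04 -1.0e+00] F [ 0.41 -0.59 -1.77] w 0.0607 t 5.05 q [ 0.59  0.38 -0.03 -0.   -1.16  1.11]
```

Emit:
{"fn": "jog_arm", "kwargs": {"plan": [{"dx": -0.03,"dy": 0.08,"dz": 0,"roll": 0},{"dx": -0.08,"dy": 0.23,"dz": 0,"roll": 0},{"dx": -0.14,"dy": 0.41,"dz": 0,"roll": 0},{"dx": -0.21,"dy": 0.6,"dz": 0,"roll": 0},{"dx": -0.28,"dy": 0.8,"dz": 0,"roll": 0},{"dx": -0.34,"dy": 1.0,"dz": 0,"roll": 0}]}}

```text
time_s: 5.8
eef_pos: [0.4994, -0.0779, 0.1192]
tcp_rot: [0.0, 0.998, 0.065, -0.001]
wrist_force: [2.0, 0.6, -1.3]
width: 0.0605
finger_force: 44.1
```

Emit:
{"fn": "jog_arm", "kwargs": {"plan": [{"dx": -0.07,"dy": 0.2,"dz": 0,"roll": 0},{"dx": -0.14,"dy": 0.4,"dz": 0,"roll": 0},{"dx": -0.2,"dy": 0.58,"dz": 0,"roll": 0},{"dx": -0.26,"dy": 0.75,"dz": 0,"roll": 0},{"dx": -0.31,"dy": 0.9,"dz": 0,"roll": 0},{"dx": -0.34,"dy": 1.0,"dz": 0,"roll": 0},{"dx": -0.34,"dy": 1.0,"dz": 0,"roll": 0}]}}

```text
time_s: 6.68
eef_pos: [0.4474, -0.336, 0.1188]
tcp_rot: [-0.001, 0.998, 0.063, -0.002]
wrist_force: [0.4, -0.2, -1.6]
width: 0.0608
finger_force: 44.1
```

```bash
python3 go.py .4435 -.3635 .06 .393
```

```text
units [-0.029  0.108  0.235] roll -0.34 pos [ 0.4474 -0.336   0.1188] yaw 0.1263 tilt [-0.0033  0.0013 -1.    ] F [ 0.35 -0.19 -1.64] w 0.0608 t 6.67 q [-0.36  0.34 -0.09 -0.   -1.14  2.06]
```

Emit:
{"fn": "jog_arm", "kwargs": {"plan": [{"dx": -0.029,"dy": 0.108,"dz": 0.0,"roll": -0.17},{"dx": -0.029,"dy": 0.108,"dz": 0.1,"roll": -0.34},{"dx": -0.029,"dy": 0.108,"dz": 0.235,"roll": -0.34},{"dx": -0.029,"dy": 0.108,"dz": 0.235,"roll": -0.34},{"dx": -0.029,"dy": 0.108,"dz": 0.235,"roll": -0.34}]}}

```text
time_s: 7.3
eef_pos: [0.4462, -0.3624, 0.0627]
tcp_rot: [0.0, 0.98, 0.197, 0.0]
wrist_force: [-0.1, 0.2, -0.6]
width: 0.0608
finger_force: 44.2
```

```bash
python3 go.py .4435 -.3635 .03 .393;python3 - <<'E'
from h import *
t=get_image("top"); s=get_image("side")
u=[(440,240),(308,360)]
c=[cv2.resize(i[v[1]-40:v[1]+40,v[0]-50:v[0]+50],(400,320),interpolation=cv2.INTER_CUBIC) for i,v in zip((t,s),u)]
cv2.imwrite("pics/g3.png",np.hstack(c))
E
```

```text
units [-0.012 -0.     0.131] roll 0.005 pos [ 0.4462 -0.3624  0.0627] yaw 0.3972 tilt [ 3.e-04 -9.e-04 -1.e+00] F [-0.06  0.16 -0.64] w 0.0608 t 7.3 q [-0.41  0.42 -0.13  0.   -1.02  2.38]
```

View pics/g3.png

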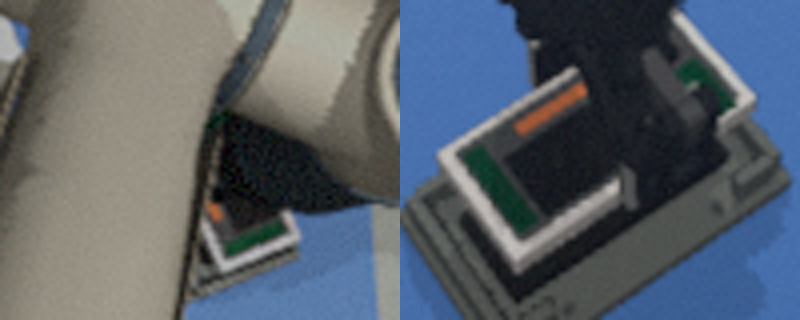

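The phone is held level and parallel over the cradle, with its near end at about (520,260) in the right-hand crop. I'm lowering it now.

Emit:
{"fn": "jog_arm", "kwargs": {"plan": [{"dx": -0.01,"dy": 0,"dz": 0.04,"roll": 0},{"dx": -0.01,"dy": 0,"dz": 0.08,"roll": 0},{"dx": -0.01,"dy": 0,"dz": 0.12,"roll": 0},{"dx": -0.01,"dy": 0,"dz": 0.13,"roll": 0},{"dx": -0.01,"dy": 0,"dz": 0.13,"roll": 0}]}}

```text
time_s: 8.02
eef_pos: [0.4435, -0.3633, 0.0291]
tcp_rot: [-0.0, 0.98, 0.197, -0.0]
wrist_force: [-0.1, 0.9, -1.1]
width: 0.0611
finger_force: 44.2
```

Emit:
{"fn": "jog_arm", "kwargs": {"plan": [{"dx": 0,"dy": 0,"dz": 0.006,"roll": 0},{"dx": 0,"dy": 0,"dz": 0.012,"roll": 0},{"dx": 0,"dy": 0,"dz": 0.012,"roll": 0}]}}

```text
time_s: 8.4
eef_pos: [0.4438, -0.3633, 0.0266]
tcp_rot: [0.0, 0.98, 0.197, 0.0]
wrist_force: [0.2, 0.5, 1.1]
width: 0.0602
finger_force: 44.3
```

Emit:
{"fn": "jog_arm", "kwargs": {"plan": [{"dx": 0,"dy": 0,"dz": 0.002,"roll": 0},{"dx": 0,"dy": 0,"dz": 0.002,"roll": 0},{"dx": 0,"dy": 0,"dz": 0.002,"roll": 0},{"dx": 0,"dy": 0,"dz": 0.002,"roll": 0}], "grip": -0.7}}

```text
time_s: 8.9
eef_pos: [0.4436, -0.3633, 0.0258]
tcp_rot: [0.0, 0.98, 0.197, 0.0]
wrist_force: [1.2, -0.5, 0.6]
width: 0.0727
finger_force: 0.0
```

Emit:
{"fn": "jog_arm", "kwargs": {"plan": [{"dx": 0,"dy": 0,"dz": -0.05,"roll": 0},{"dx": 0,"dy": 0,"dz": -0.2,"roll": 0},{"dx": 0,"dy": 0,"dz": -0.4,"roll": 0},{"dx": 0,"dy": 0,"dz": -0.6,"roll": 0},{"dx": 0,"dy": 0,"dz": -0.7,"roll": 0},{"dx": 0,"dy": 0,"dz": -0.7,"roll": 0}]}}

```text
time_s: 9.65
eef_pos: [0.4446, -0.364, 0.2044]
tcp_rot: [0.002, 0.98, 0.197, 0.002]
wrist_force: [0.5, -0.3, -0.5]
width: 0.0726
finger_force: 0.0
```

```bash
python3 go.py .4725 .372 .2 .363
```

```text
units [ 1.24  -2.672  0.009] roll 0.043 pos [ 0.4446 -0.364   0.2044] yaw 0.3966 tilt [ 0.0055 -0.0032 -1.    ] F [ 0.5  -0.33 -0.47] w 0.0726 t 9.65 q [-0.41  0.31  0.09  0.   -1.34  2.38]
```

Emit:
{"fn": "jog_arm", "kwargs": {"plan": [{"dx": 0.1,"dy": -0.22,"dz": 0,"roll": 0},{"dx": 0.2,"dy": -0.45,"dz": 0,"roll": 0},{"dx": 0.3,"dy": -0.67,"dz": 0,"roll": 0},{"dx": 0.413,"dy": -0.89,"dz": 0,"roll": 0}]}}

```text
time_s: 10.15
eef_pos: [0.452, -0.1163, 0.2004]
tcp_rot: [-0.0, 0.98, 0.197, -0.0]
wrist_force: [0.7, 0.3, 0.3]
width: 0.0724
finger_force: 0.0
```

Emit:
{"fn": "jog_arm", "kwargs": {"plan": [{"dx": 0.1,"dy": -0.22,"dz": 0,"roll": 0},{"dx": 0.2,"dy": -0.45,"dz": 0,"roll": 0},{"dx": 0.3,"dy": -0.67,"dz": 0,"roll": 0},{"dx": 0.413,"dy": -0.89,"dz": 0,"roll": 0}]}}

```text
time_s: 10.65
eef_pos: [0.4613, 0.1287, 0.2006]
tcp_rot: [0.0, 0.98, 0.197, -0.0]
wrist_force: [1.8, -0.2, -1.3]
width: 0.0725
finger_force: 0.0
```

Emit:
{"fn": "jog_arm", "kwargs": {"plan": [{"dx": 0.1,"dy": -0.22,"dz": 0,"roll": 0},{"dx": 0.2,"dy": -0.45,"dz": 0,"roll": 0},{"dx": 0.3,"dy": -0.67,"dz": 0,"roll": 0},{"dx": 0.413,"dy": -0.89,"dz": 0,"roll": 0.043},{"dx": 0.413,"dy": -0.89,"dz": 0,"roll": 0.043},{"dx": 0.413,"dy": -0.89,"dz": 0,"roll": 0.043},{"dx": 0.413,"dy": -0.89,"dz": 0,"roll": 0.043}]}}

```text
time_s: 11.52
eef_pos: [0.4715, 0.371, 0.201]
tcp_rot: [0.0, 0.984, 0.18, -0.0]
wrist_force: [0.1, -0.1, 0.2]
width: 0.0729
finger_force: 0.0
```

```bash
python3 go.py .4725 .372 .04 .363; cat > ck.py <<'E'
from h import *
import sys
t=get_image("top"); s=get_image("side")
cv2.imwrite("pics/t_%s.png"%sys.argv[1],t); cv2.imwrite("pics/s_%s.png"%sys.argv[1],s)
u=[(440,240),(308,360)]
c=[cv2.resize(i[v[1]-40:v[1]+40,v[0]-50:v[0]+50],(400,320),interpolation=cv2.INTER_CUBIC) for i,v in zip((t,s),u)]
cv2.imwrite("pics/c_%s.png"%sys.argv[1],np.hstack(c))
E
python3 ck.py ph
```

```text
units [ 0.005 -0.003  0.644] roll -0.001 pos [0.4715 0.371  0.201 ] yaw 0.3618 tilt [-0.e+00 -2.e-04 -1.e+00] F [ 0.05 -0.12  0.18] w 0.0729 t 11.53 q [ 0.93  0.37  0.16  0.   -1.37  1.01]
```

View pics/c_ph.png

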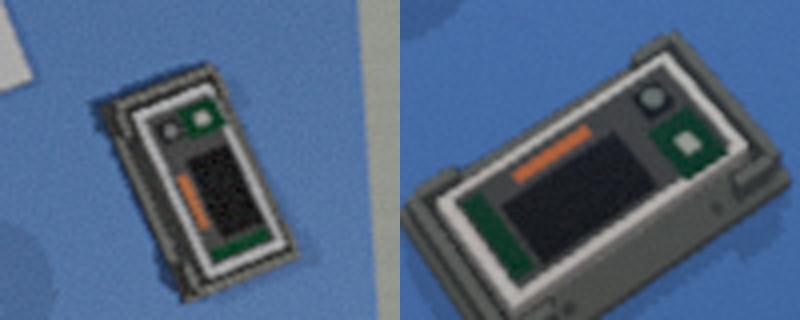

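The phone sits in the pocket between the end walls, with the camera at about (170,130) in the left-hand crop. Next I'll measure its pose and go down on the shell.

```bash
cat > mp.py <<'E'
from h import *
def bright(img):
    m=(cv2.GaussianBlur(img,(3,3),.6).min(2)>112).astype(np.uint8)*255; o=m*0
    cs=cv2.findContours(m,cv2.RETR_EXTERNAL,cv2.CHAIN_APPROX_NONE)[0]
    for c in cs:
        if 10<cv2.contourArea(cv2.convexHull(c))<4000: cv2.drawContours(o,[cv2.convexHull(c)],-1,255,-1)
    return (o/255).astype(np.float32)
f=lambda x,y,w:[solid(x,y,w,.128,.062,.028,.030)]
for n in("top","side"):
    im=cv2.imread(f"pics/{n[0]}_ph.png"); print(n,fit(n,im,f,(.4435,-.3635,.393),bright,5))
    for k,g in(("shell",(.472,.371,.363)),):
        pass
E
python3 mp.py
```

```text
top (array([ 0.44279015, -0.36383171,  0.4075631 ]), np.float64(0.029209232848508772))
side (array([ 0.44349019, -0.36305082,  0.40131293]), np.float64(0.016223934835711617))
```

Emit:
{"fn": "jog_arm", "kwargs": {"plan": [{"dx": 0.004,"dy": -0.002,"dz": 0.2,"roll": 0},{"dx": 0.004,"dy": -0.002,"dz": 0.4,"roll": 0},{"dx": 0.004,"dy": -0.002,"dz": 0.6,"roll": 0},{"dx": 0.004,"dy": -0.002,"dz": 0.644,"roll": 0},{"dx": 0.004,"dy": -0.002,"dz": 0.644,"roll": 0}]}}

```text
time_s: 12.25
eef_pos: [0.4729, 0.3729, 0.0408]
tcp_rot: [0.0, 0.984, 0.18, 0.0]
wrist_force: [0.8, 0.0, 0.4]
width: 0.0725
finger_force: 0.0
```

```bash
python3 go.py .4725 .372 .0095 .363
```

```text
units [-0.003  0.003  0.125] roll -0.0 pos [0.4729 0.3729 0.0408] yaw 0.3627 tilt [ 9.e-04  1.e-04 -1.e+00] F [0.81 0.   0.37] w 0.0725 t 12.25 q [ 0.93  0.49 -0.08  0.   -1.    1.01]
```

Emit:
{"fn": "jog_arm", "kwargs": {"plan": [{"dx": -0.003,"dy": 0.0,"dz": 0.06,"roll": 0},{"dx": -0.003,"dy": 0.0,"dz": 0.11,"roll": 0},{"dx": -0.003,"dy": 0.0,"dz": 0.127,"roll": 0},{"dx": -0.003,"dy": 0.0,"dz": 0.127,"roll": 0}]}}

```text
time_s: 12.75
eef_pos: [0.4715, 0.3725, 0.0078]
tcp_rot: [0.0, 0.984, 0.18, -0.0]
wrist_force: [-0.1, -0.2, -0.2]
width: 0.0725
finger_force: 0.0
```

Emit:
{"fn": "jog_arm", "kwargs": {"plan": [{"dx": 0,"dy": 0,"dz": 0,"roll": 0},{"dx": 0,"dy": 0,"dz": 0,"roll": 0},{"dx": 0,"dy": 0,"dz": 0,"roll": 0},{"dx": 0,"dy": 0,"dz": 0,"roll": 0},{"dx": 0,"dy": 0,"dz": 0,"roll": 0}], "grip": 0.1, "grip_force": 30}}

```text
time_s: 13.38
eef_pos: [0.4719, 0.373, 0.0086]
tcp_rot: [-0.0, 0.984, 0.18, 0.0]
wrist_force: [-0.9, 0.5, 4.6]
width: 0.0611
finger_force: 33.5
```

```bash
python3 go.py .4725 .372 .0095 .363
```

```text
units [ 0.001  0.005 -0.004] roll -0.0 pos [0.4719 0.373  0.0086] yaw 0.3629 tilt [ 8.e-04  8.e-04 -1.e+00] F [-0.86  0.46  4.61] w 0.0611 t 13.38 q [ 0.93  0.52 -0.12  0.   -0.93  1.  ]
```

Emit:
{"fn": "jog_arm", "kwargs": {"plan": [{"dx": 0,"dy": 0,"dz": 0,"roll": 0},{"dx": 0,"dy": 0,"dz": -0.012,"roll": 0},{"dx": 0,"dy": 0,"dz": -0.014,"roll": 0},{"dx": 0,"dy": 0,"dz": -0.014,"roll": 0}], "grip": -0.6}}

```text
time_s: 13.88
eef_pos: [0.4715, 0.3726, 0.0115]
tcp_rot: [0.0, 0.984, 0.18, -0.0]
wrist_force: [0.6, 0.3, -0.6]
width: 0.0684
finger_force: 0.0
```

Emit:
{"fn": "jog_arm", "kwargs": {"plan": [{"dx": 0,"dy": 0,"dz": 0,"roll": 0},{"dx": 0,"dy": 0,"dz": 0,"roll": 0},{"dx": 0,"dy": 0,"dz": 0,"roll": 0},{"dx": 0,"dy": 0,"dz": 0,"roll": 0},{"dx": 0,"dy": 0,"dz": 0,"roll": 0}], "grip": 0.1}}

```text
time_s: 14.5
eef_pos: [0.4717, 0.3727, 0.0118]
tcp_rot: [-0.0, 0.984, 0.18, 0.0]
wrist_force: [-1.0, 0.5, 5.7]
width: 0.0605
finger_force: 33.0
```

Emit:
{"fn": "jog_arm", "kwargs": {"plan": [{"dx": 0,"dy": 0,"dz": -0.03,"roll": 0},{"dx": 0,"dy": 0,"dz": -0.2,"roll": 0},{"dx": 0,"dy": 0,"dz": -0.4,"roll": 0},{"dx": 0,"dy": 0,"dz": -0.5,"roll": 0},{"dx": 0,"dy": 0,"dz": -0.5,"roll": 0}]}}

```text
time_s: 15.12
eef_pos: [0.4723, 0.3736, 0.139]
tcp_rot: [-0.002, 0.984, 0.18, 0.002]
wrist_force: [0.2, -0.2, -1.1]
width: 0.0603
finger_force: 33.0
```

```bash
python3 go.py .4435 -.363 .13 .402
```

```text
units [-1.153  2.714  0.025] roll -0.05 pos [0.4723 0.3736 0.139 ] yaw 0.3627 tilt [ 0.0029  0.0037 -1.    ] F [ 0.22 -0.17 -1.07] w 0.0603 t 15.12 q [ 0.93  0.4   0.05  0.   -1.22  1.  ]
```

Emit:
{"fn": "jog_arm", "kwargs": {"plan": [{"dx": -0.03,"dy": 0.07,"dz": 0,"roll": 0},{"dx": -0.09,"dy": 0.22,"dz": 0,"roll": 0},{"dx": -0.17,"dy": 0.4,"dz": 0,"roll": 0},{"dx": -0.25,"dy": 0.6,"dz": 0,"roll": 0},{"dx": -0.32,"dy": 0.75,"dz": 0,"roll": 0},{"dx": -0.38,"dy": 0.9,"dz": 0,"roll": 0}]}}

```text
time_s: 15.88
eef_pos: [0.461, 0.1259, 0.1353]
tcp_rot: [0.0, 0.984, 0.18, -0.001]
wrist_force: [1.2, -0.3, -0.1]
width: 0.0608
finger_force: 32.9
```

Emit:
{"fn": "jog_arm", "kwargs": {"plan": [{"dx": -0.08,"dy": 0.18,"dz": 0,"roll": 0},{"dx": -0.15,"dy": 0.36,"dz": 0,"roll": 0},{"dx": -0.23,"dy": 0.54,"dz": 0,"roll": 0},{"dx": -0.3,"dy": 0.72,"dz": 0,"roll": 0},{"dx": -0.38,"dy": 0.9,"dz": 0,"roll": 0}]}}

```text
time_s: 16.5
eef_pos: [0.4518, -0.1174, 0.1353]
tcp_rot: [-0.0, 0.984, 0.18, -0.001]
wrist_force: [1.4, -0.2, -0.7]
width: 0.0611
finger_force: 32.9
```

Emit:
{"fn": "jog_arm", "kwargs": {"plan": [{"dx": -0.08,"dy": 0.18,"dz": 0,"roll": 0},{"dx": -0.15,"dy": 0.36,"dz": 0,"roll": 0},{"dx": -0.23,"dy": 0.54,"dz": 0,"roll": 0},{"dx": -0.3,"dy": 0.72,"dz": 0,"roll": 0},{"dx": -0.36,"dy": 0.84,"dz": 0,"roll": -0.05},{"dx": -0.38,"dy": 0.9,"dz": 0,"roll": -0.05},{"dx": -0.38,"dy": 0.9,"dz": 0,"roll": -0.05},{"dx": -0.38,"dy": 0.9,"dz": 0,"roll": -0.05}]}}

```text
time_s: 17.5
eef_pos: [0.4443, -0.3586, 0.1362]
tcp_rot: [-0.0, 0.98, 0.2, -0.0]
wrist_force: [-0.1, -0.7, 0.1]
width: 0.0606
finger_force: 32.9
```

```bash
python3 go.py .4435 -.363 .07 .402
```

```text
units [-0.01   0.015  0.265] roll 0.0 pos [ 0.4443 -0.3586  0.1362] yaw 0.4021 tilt [-7.e-04  8.e-04 -1.e+00] F [-0.06 -0.73  0.09] w 0.0606 t 17.5 q [-0.41  0.35 -0.03 -0.   -1.19  2.38]
```

Emit:
{"fn": "jog_arm", "kwargs": {"plan": [{"dx": -0.01,"dy": 0.015,"dz": 0.08,"roll": 0},{"dx": -0.01,"dy": 0.015,"dz": 0.2,"roll": 0},{"dx": -0.01,"dy": 0.015,"dz": 0.28,"roll": 0},{"dx": -0.01,"dy": 0.015,"dz": 0.3,"roll": 0},{"dx": -0.01,"dy": 0.015,"dz": 0.3,"roll": 0}]}}

```text
time_s: 18.12
eef_pos: [0.4441, -0.3636, 0.062]
tcp_rot: [0.0, 0.98, 0.2, 0.0]
wrist_force: [0.3, -0.1, -0.8]
width: 0.0607
finger_force: 32.9
```

```bash
python3 go.py .4432 -.3635 .044 .402; python3 ck.py sh1
```

```text
units [-0.003 -0.002  0.072] roll 0.001 pos [ 0.4441 -0.3636  0.062 ] yaw 0.403 tilt [ 2.e-04 -3.e-04 -1.e+00] F [ 0.31 -0.09 -0.78] w 0.0607 t 18.12 q [-0.41  0.42 -0.14  0.   -1.02  2.39]
```

View pics/c_sh1.png

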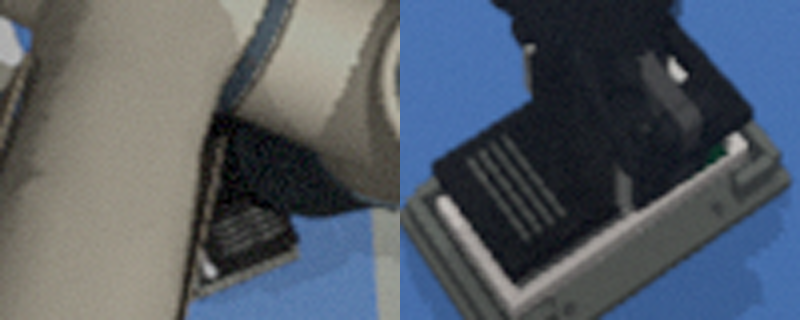

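The shell is above the phone and aligned with it: ribs near (510,190), window near (680,70), phone edges even on both sides. Lowering.

Emit:
{"fn": "jog_arm", "kwargs": {"plan": [{"dx": -0.003,"dy": 0,"dz": 0.03,"roll": 0},{"dx": -0.003,"dy": 0,"dz": 0.06,"roll": 0},{"dx": -0.003,"dy": 0,"dz": 0.072,"roll": 0},{"dx": -0.003,"dy": 0,"dz": 0.072,"roll": 0}]}}

```text
time_s: 18.73
eef_pos: [0.4428, -0.3642, 0.0431]
tcp_rot: [-0.0, 0.98, 0.2, -0.0]
wrist_force: [-0.2, 0.3, 0.6]
width: 0.0605
finger_force: 32.9
```

Emit:
{"fn": "jog_arm", "kwargs": {"plan": [{"dx": 0,"dy": 0,"dz": 0.005,"roll": 0},{"dx": 0,"dy": 0,"dz": 0.01,"roll": 0},{"dx": 0,"dy": 0,"dz": 0.01,"roll": 0}]}}

```text
time_s: 19.1
eef_pos: [0.4433, -0.3644, 0.0418]
tcp_rot: [0.0, 0.98, 0.2, 0.0]
wrist_force: [-1.9, 1.3, 3.7]
width: 0.0607
finger_force: 33.5
```

Contact at 0.0418, as predicted. Releasing and retreating.

Emit:
{"fn": "jog_arm", "kwargs": {"plan": [{"dx": 0,"dy": 0,"dz": 0,"roll": 0},{"dx": 0,"dy": 0,"dz": 0,"roll": 0},{"dx": 0,"dy": 0,"dz": 0,"roll": 0},{"dx": 0,"dy": 0,"dz": 0,"roll": 0}], "grip": -0.7}}

```text
time_s: 19.6
eef_pos: [0.443, -0.3643, 0.0409]
tcp_rot: [-0.0, 0.98, 0.2, -0.0]
wrist_force: [1.4, -0.4, -0.1]
width: 0.0726
finger_force: 0.0
```

Emit:
{"fn": "jog_arm", "kwargs": {"plan": [{"dx": 0,"dy": 0,"dz": -0.05,"roll": 0},{"dx": 0,"dy": 0,"dz": -0.2,"roll": 0},{"dx": 0,"dy": 0,"dz": -0.4,"roll": 0},{"dx": 0,"dy": 0,"dz": -0.5,"roll": 0},{"dx": 0,"dy": 0,"dz": -0.5,"roll": 0}]}}

```text
time_s: 20.23
eef_pos: [0.4444, -0.3651, 0.1697]
tcp_rot: [0.002, 0.98, 0.2, 0.002]
wrist_force: [-0.3, 1.0, 0.6]
width: 0.0727
finger_force: 0.0
```

```bash
python3 go.py .5525 -.2045 .1 .355
```

```text
units [ 0.648 -0.423  0.279] roll 0.06 pos [ 0.4444 -0.3651  0.1697] yaw 0.4023 tilt [ 0.0055 -0.0033 -1.    ] F [-0.26  1.02  0.58] w 0.0727 t 20.23 q [-0.42  0.33  0.03  0.   -1.26  2.39]
```

Emit:
{"fn": "jog_arm", "kwargs": {"plan": [{"dx": 0.15,"dy": -0.1,"dz": 0,"roll": 0},{"dx": 0.32,"dy": -0.21,"dz": 0,"roll": 0.06},{"dx": 0.5,"dy": -0.32,"dz": 0.1,"roll": 0.06},{"dx": 0.648,"dy": -0.423,"dz": 0.3,"roll": 0.06},{"dx": 0.648,"dy": -0.423,"dz": 0.45,"roll": 0.06},{"dx": 0.648,"dy": -0.423,"dz": 0.45,"roll": 0.06},{"dx": 0.648,"dy": -0.423,"dz": 0.45,"roll": 0.06}], "grip": -0.35}}

```text
time_s: 21.1
eef_pos: [0.5515, -0.2044, 0.0552]
tcp_rot: [0.001, 0.984, 0.176, 0.001]
wrist_force: [0.9, 0.3, 1.3]
width: 0.0576
finger_force: 0.0
```

```bash
python3 go.py .5525 -.2045 .0145 .355; python3 ck.py sh2; sed -i 's/_ph/_sh2/' mp.py;  cat > ms.py <<'E'
from h import *
import sys
k=sys.argv[1]
def black(img):
    m=(cv2.GaussianBlur(img,(3,3),.8).max(2)<62).astype(np.uint8)*255; o=m*0
    cs=cv2.findContours(m,cv2.RETR_EXTERNAL,cv2.CHAIN_APPROX_NONE)[0]
    for c in cs:
        if cv2.contourArea(c)>200: cv2.drawContours(o,[cv2.convexHull(c)],-1,255,-1)
    return (o/255).astype(np.float32)
f=lambda x,y,w:[solid(x,y,w,.128,.062,.030,.040)]
for n in("top","side"):
    im=cv2.imread(f"pics/{n[0]}_{k}.png"); print(n,fit(n,im,f,(.4432,-.3635,.40),black,5))
E
python3 ms.py sh2
```

```text
units [0.003 0.002 0.163] roll -0.0 pos [ 0.5515 -0.2044  0.0552] yaw 0.3549 tilt [ 0.0017 -0.0011 -1.    ] F [0.91 0.25 1.26] w 0.0576 t 21.1 q [-0.09  0.45 -0.11  0.   -1.01  2.01]
top (array([ 0.43520189, -0.34812419,  0.35356173]), np.float64(0.3096302476143006))
side (array([ 0.44405789, -0.36531848,  0.36960297]), np.float64(0.05341232291235823))
```

View pics/c_sh2.png

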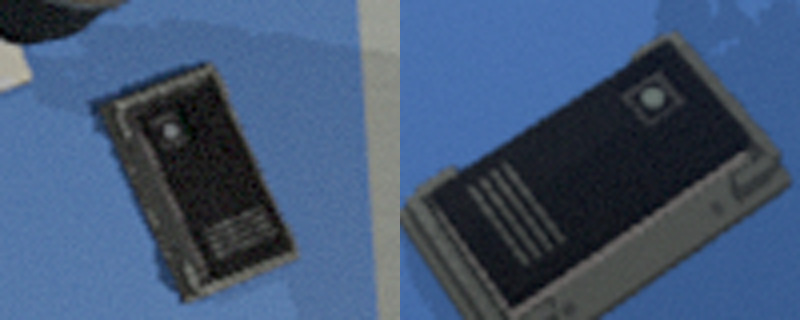

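The shell is flat on the phone with the camera centred in the window at (650,97). Next, the plate.

Emit:
{"fn": "jog_arm", "kwargs": {"plan": [{"dx": 0.003,"dy": 0.0,"dz": 0.06,"roll": 0},{"dx": 0.003,"dy": 0.0,"dz": 0.12,"roll": 0},{"dx": 0.003,"dy": 0.0,"dz": 0.165,"roll": 0},{"dx": 0.003,"dy": 0.0,"dz": 0.165,"roll": 0}]}}

```text
time_s: 21.7
eef_pos: [0.5505, -0.2032, 0.0108]
tcp_rot: [-0.0, 0.984, 0.176, -0.001]
wrist_force: [-0.4, -0.2, 0.5]
width: 0.0578
finger_force: 0.0
```

Emit:
{"fn": "jog_arm", "kwargs": {"plan": [{"dx": 0,"dy": 0,"dz": 0,"roll": 0},{"dx": 0,"dy": 0,"dz": 0,"roll": 0},{"dx": 0,"dy": 0,"dz": 0,"roll": 0},{"dx": 0,"dy": 0,"dz": 0,"roll": 0},{"dx": 0,"dy": 0,"dz": 0,"roll": 0}], "grip": 0.4}}

```text
time_s: 22.32
eef_pos: [0.5516, -0.2033, 0.0125]
tcp_rot: [0.0, 0.984, 0.177, 0.0]
wrist_force: [0.3, 0.1, 1.1]
width: 0.043
finger_force: 31.5
```

Emit:
{"fn": "jog_arm", "kwargs": {"plan": [{"dx": 0,"dy": 0,"dz": -0.03,"roll": 0},{"dx": 0,"dy": 0,"dz": -0.2,"roll": 0},{"dx": 0,"dy": 0,"dz": -0.4,"roll": 0},{"dx": 0,"dy": 0,"dz": -0.4,"roll": 0},{"dx": 0,"dy": 0,"dz": -0.4,"roll": 0}]}}

```text
time_s: 22.95
eef_pos: [0.5511, -0.2031, 0.1122]
tcp_rot: [-0.0, 0.984, 0.176, -0.0]
wrist_force: [0.1, 0.1, -0.8]
width: 0.043
finger_force: 31.3
```

```bash
python3 go.py .4435 -.364 .09 .402
```

```text
units [-0.627  0.454  0.088] roll -0.06 pos [ 0.5511 -0.2031  0.1122] yaw 0.3546 tilt [-1.e-04  6.e-04 -1.e+00] F [ 0.08  0.09 -0.81] w 0.043 t 22.95 q [-0.09  0.4  -0.03 -0.   -1.15  2.01]
```

Emit:
{"fn": "jog_arm", "kwargs": {"plan": [{"dx": -0.08,"dy": 0.06,"dz": 0,"roll": 0},{"dx": -0.2,"dy": 0.15,"dz": 0,"roll": 0},{"dx": -0.35,"dy": 0.25,"dz": 0,"roll": -0.03},{"dx": -0.5,"dy": 0.36,"dz": 0,"roll": -0.06},{"dx": -0.6,"dy": 0.43,"dz": 0,"roll": -0.06},{"dx": -0.627,"dy": 0.454,"dz": 0.06,"roll": -0.06},{"dx": -0.627,"dy": 0.454,"dz": 0.12,"roll": -0.06},{"dx": -0.627,"dy": 0.454,"dz": 0.16,"roll": -0.06},{"dx": -0.627,"dy": 0.454,"dz": 0.16,"roll": -0.06},{"dx": -0.627,"dy": 0.454,"dz": 0.16,"roll": -0.06}]}}

```text
time_s: 24.2
eef_pos: [0.4446, -0.3639, 0.0726]
tcp_rot: [0.0, 0.98, 0.2, 0.0]
wrist_force: [-0.4, 0.7, -0.6]
width: 0.043
finger_force: 31.3
```

```bash
python3 go.py .4435 -.364 .0545 .402
```

```text
units [-0.004 -0.002  0.072] roll 0.001 pos [ 0.4446 -0.3639  0.0726] yaw 0.4031 tilt [ 5.e-04 -5.e-04 -1.e+00] F [-0.42  0.73 -0.56] w 0.043 t 24.2 q [-0.41  0.41 -0.12  0.   -1.04  2.39]
```

Emit:
{"fn": "jog_arm", "kwargs": {"plan": [{"dx": -0.004,"dy": 0,"dz": 0.03,"roll": 0},{"dx": -0.004,"dy": 0,"dz": 0.06,"roll": 0},{"dx": -0.004,"dy": 0,"dz": 0.072,"roll": 0},{"dx": -0.004,"dy": 0,"dz": 0.072,"roll": 0}]}}

```text
time_s: 24.7
eef_pos: [0.4428, -0.3645, 0.0539]
tcp_rot: [-0.0, 0.98, 0.2, -0.0]
wrist_force: [-0.5, 0.3, -0.6]
width: 0.0431
finger_force: 31.3
```

Emit:
{"fn": "jog_arm", "kwargs": {"plan": [{"dx": 0,"dy": 0,"dz": 0.004,"roll": 0},{"dx": 0,"dy": 0,"dz": 0.007,"roll": 0},{"dx": 0,"dy": 0,"dz": 0.007,"roll": 0}]}}

```text
time_s: 25.08
eef_pos: [0.4431, -0.3646, 0.0526]
tcp_rot: [0.0, 0.98, 0.2, 0.0]
wrist_force: [-0.2, 0.1, 0.1]
width: 0.0431
finger_force: 31.3
```

Emit:
{"fn": "jog_arm", "kwargs": {"plan": [{"dx": 0,"dy": 0,"dz": 0.003,"roll": 0},{"dx": 0,"dy": 0,"dz": 0.003,"roll": 0}]}}

```text
time_s: 25.32
eef_pos: [0.4431, -0.3647, 0.0525]
tcp_rot: [0.0, 0.98, 0.2, 0.0]
wrist_force: [-0.9, 2.0, 4.6]
width: 0.0434
finger_force: 31.9
```

Emit:
{"fn": "jog_arm", "kwargs": {"plan": [{"dx": 0,"dy": 0,"dz": 0,"roll": 0},{"dx": 0,"dy": 0,"dz": 0,"roll": 0},{"dx": 0,"dy": 0,"dz": 0,"roll": 0},{"dx": 0,"dy": 0,"dz": 0,"roll": 0}], "grip": -0.35}}

```text
time_s: 25.82
eef_pos: [0.443, -0.3646, 0.0517]
tcp_rot: [-0.0, 0.98, 0.2, -0.0]
wrist_force: [-0.9, 0.3, 0.5]
width: 0.0577
finger_force: 0.0
```

Emit:
{"fn": "jog_arm", "kwargs": {"plan": [{"dx": 0,"dy": 0,"dz": -0.05,"roll": 0},{"dx": 0,"dy": 0,"dz": -0.2,"roll": 0},{"dx": 0,"dy": 0,"dz": -0.4,"roll": 0},{"dx": 0,"dy": 0,"dz": -0.5,"roll": 0},{"dx": 0,"dy": 0,"dz": -0.5,"roll": 0}]}}

```text
time_s: 26.45
eef_pos: [0.4443, -0.3655, 0.1804]
tcp_rot: [0.002, 0.98, 0.2, 0.002]
wrist_force: [0.4, -0.6, -2.0]
width: 0.0575
finger_force: 0.0
```

```bash
python3 go.py .556 -.005 .15 .1
```

```text
units [ 0.975 -1.152  0.119] roll 0.385 pos [ 0.4443 -0.3655  0.1804] yaw 0.4022 tilt [ 0.0055 -0.0033 -1.    ] F [ 0.4  -0.62 -2.02] w 0.0575 t 26.45 q [-0.42  0.33  0.05  0.   -1.29  2.39]
```

Emit:
{"fn": "jog_arm", "kwargs": {"plan": [{"dx": 0.15,"dy": -0.18,"dz": 0,"roll": 0},{"dx": 0.31,"dy": -0.37,"dz": 0,"roll": 0},{"dx": 0.48,"dy": -0.57,"dz": 0,"roll": 0},{"dx": 0.64,"dy": -0.76,"dz": 0,"roll": 0},{"dx": 0.8,"dy": -0.95,"dz": 0,"roll": 0},{"dx": 0.8,"dy": -0.95,"dz": 0,"roll": 0}], "grip": -0.06}}

```text
time_s: 27.2
eef_pos: [0.5347, -0.0642, 0.1762]
tcp_rot: [-0.0, 0.979, 0.202, -0.0]
wrist_force: [-0.5, -0.5, -0.6]
width: 0.0452
finger_force: 0.0
```

```bash
python3 go.py .556 -.005 .10 .402; python3 ck.py pl; python3 - <<'E'
from h import *
f=lambda x,y,w:[solid(x,y,w,.09,.044,.044,.054)]
mk=lambda im:(cv2.GaussianBlur(im,(3,3),.6).min(2)>112).astype(np.float32)
for n in("top","side"): print(n,fit(n,cv2.imread(f"pics/{n[0]}_pl.png"),f,(.443,-.364,.40),mk,5))
for n in("top","side"): print(fit(n,cv2.imread(f"pics/{n}0.png"),M["weight"],(.577,-.10)))
E
```

```text
units [ 0.172 -0.183  0.305] roll 0.006 pos [ 0.5347 -0.0642  0.1762] yaw 0.407 tilt [-8.e-04  5.e-04 -1.e+00] F [-0.46 -0.48 -0.63] w 0.0452 t 27.2 q [ 0.17  0.26 -0.05 -0.   -1.26  1.81]
top (array([ 0.44380129, -0.36649987,  0.39530282]), np.float64(0.0736108981813811))
side (array([ 0.44465824, -0.36136889,  0.38723351]), np.float64(0.11389999934836013))
(array([ 0.57231141, -0.09836267]), np.float64(0.08335529993661481))
(array([ 0.57399808, -0.0962345 ]), np.float64(0.2667646975605453))
```

View pics/c_pl.png

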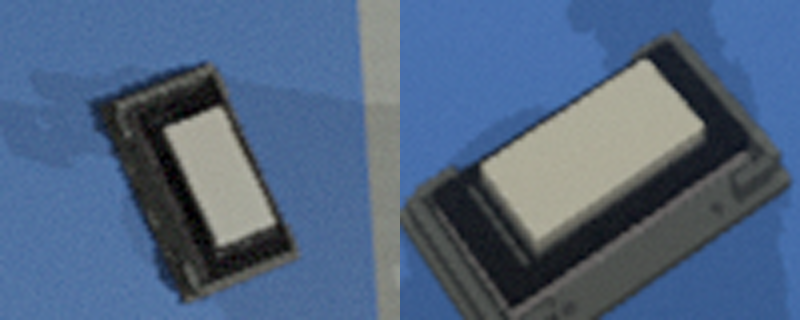

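The plate is centred and lengthwise on the shell, centre near (600,150) in the right-hand crop. Next, the weight.

Emit:
{"fn": "jog_arm", "kwargs": {"plan": [{"dx": 0.09,"dy": -0.09,"dz": 0,"roll": 0},{"dx": 0.172,"dy": -0.183,"dz": 0.1,"roll": 0},{"dx": 0.172,"dy": -0.183,"dz": 0.25,"roll": 0},{"dx": 0.172,"dy": -0.183,"dz": 0.36,"roll": 0},{"dx": 0.172,"dy": -0.183,"dz": 0.36,"roll": 0},{"dx": 0.172,"dy": -0.183,"dz": 0.36,"roll": 0}]}}

```text
time_s: 28.05
eef_pos: [0.5566, -0.0098, 0.0881]
tcp_rot: [0.0, 0.98, 0.199, 0.001]
wrist_force: [0.3, -0.4, 0.5]
width: 0.0453
finger_force: 0.0
```

```bash
python3 go.py .556 -.005 .0545 .402;  python3 - <<'E'
from h import *
t=get_image("top"); s=get_image("side")
u=[(318,205),(318,222)]
c=[cv2.resize(i[v[1]-40:v[1]+40,v[0]-40:v[0]+40],(400,400),interpolation=cv2.INTER_CUBIC) for i,v in zip((t,s),u)]
cv2.imwrite("pics/c_w.png",np.hstack(c))
E
```

```text
units [ 0.005 -0.019  0.134] roll -0.001 pos [ 0.5566 -0.0098  0.0881] yaw 0.401 tilt [ 1.8e-03 -3.0e-04 -1.0e+00] F [ 0.28 -0.35  0.51] w 0.0453 t 28.05 q [ 0.26  0.36 -0.15  0.   -1.06  1.71]
```

View pics/c_w.png

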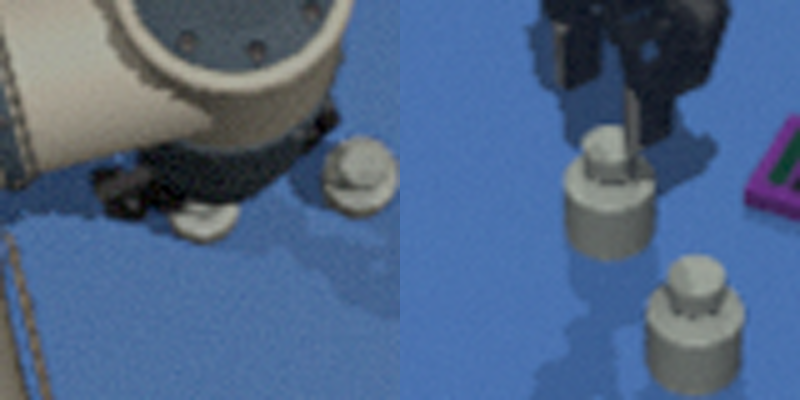

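The open jaws straddle the knob of the leftmost weight, seen at (608,150). I'm shifting about 5 mm sideways and going down.

Emit:
{"fn": "jog_arm", "kwargs": {"plan": [{"dx": 0.004,"dy": -0.019,"dz": 0.0,"roll": 0},{"dx": 0.004,"dy": -0.019,"dz": 0.06,"roll": 0},{"dx": 0.004,"dy": -0.019,"dz": 0.11,"roll": 0},{"dx": 0.004,"dy": -0.019,"dz": 0.13,"roll": 0},{"dx": 0.004,"dy": -0.019,"dz": 0.13,"roll": 0}]}}

```text
time_s: 28.78
eef_pos: [0.5545, -0.0043, 0.0536]
tcp_rot: [0.0, 0.98, 0.2, -0.001]
wrist_force: [-0.5, -0.5, 0.3]
width: 0.0455
finger_force: 0.0
```

Emit:
{"fn": "jog_arm", "kwargs": {"plan": [{"dx": 0,"dy": 0,"dz": 0,"roll": 0},{"dx": 0,"dy": 0,"dz": 0,"roll": 0},{"dx": 0,"dy": 0,"dz": 0,"roll": 0},{"dx": 0,"dy": 0,"dz": 0,"roll": 0},{"dx": 0,"dy": 0,"dz": 0,"roll": 0}], "grip": 0.9, "grip_force": 50}}

```text
time_s: 29.4
eef_pos: [0.5554, -0.0043, 0.0549]
tcp_rot: [0.0, 0.98, 0.2, 0.001]
wrist_force: [0.8, -2.5, 4.9]
width: 0.0238
finger_force: 49.2
```

```bash
python3 go.py .556 -.005 .0545 .402
```

```text
units [0.001 0.004 0.001] roll 0.0 pos [ 0.5554 -0.0043  0.0549] yaw 0.4022 tilt [ 1.3e-03 -2.0e-04 -1.0e+00] F [ 0.76 -2.5   4.93] w 0.0238 t 29.4 q [ 0.27  0.39 -0.2   0.   -0.98  1.7 ]
```

Emit:
{"fn": "jog_arm", "kwargs": {"plan": [{"dx": 0,"dy": 0,"dz": -0.03,"roll": 0},{"dx": 0,"dy": 0,"dz": -0.15,"roll": 0},{"dx": 0,"dy": 0,"dz": -0.3,"roll": 0},{"dx": 0,"dy": 0,"dz": -0.45,"roll": 0},{"dx": 0,"dy": 0,"dz": -0.5,"roll": 0},{"dx": 0,"dy": 0,"dz": -0.5,"roll": 0},{"dx": 0,"dy": 0,"dz": -0.5,"roll": 0}]}}

```text
time_s: 30.28
eef_pos: [0.5537, -0.004, 0.177]
tcp_rot: [-0.0, 0.98, 0.199, -0.002]
wrist_force: [0.1, 0.1, -3.9]
width: 0.0235
finger_force: 49.6
```

```bash
python3 go.py .4437 -.3642 .16 .402
```

```text
units [-0.968  1.154  0.07 ] roll -0.0 pos [ 0.5537 -0.004   0.177 ] yaw 0.4017 tilt [-0.0041 -0.     -1.    ] F [ 0.07  0.06 -3.94] w 0.0235 t 30.27 q [ 0.27  0.29 -0.01 -0.   -1.27  1.7 ]
```

Emit:
{"fn": "jog_arm", "kwargs": {"plan": [{"dx": -0.03,"dy": 0.04,"dz": 0,"roll": 0},{"dx": -0.09,"dy": 0.11,"dz": 0,"roll": 0},{"dx": -0.18,"dy": 0.21,"dz": 0,"roll": 0},{"dx": -0.28,"dy": 0.33,"dz": 0,"roll": 0},{"dx": -0.38,"dy": 0.45,"dz": 0,"roll": 0},{"dx": -0.48,"dy": 0.57,"dz": 0,"roll": 0},{"dx": -0.58,"dy": 0.69,"dz": 0,"roll": 0},{"dx": -0.68,"dy": 0.81,"dz": 0,"roll": 0},{"dx": -0.76,"dy": 0.91,"dz": 0,"roll": 0},{"dx": -0.82,"dy": 0.97,"dz": 0,"roll": 0},{"dx": -0.84,"dy": 1.0,"dz": 0,"roll": 0},{"dx": -0.84,"dy": 1.0,"dz": 0,"roll": 0}]}}

```text
time_s: 31.78
eef_pos: [0.4588, -0.317, 0.1791]
tcp_rot: [-0.0, 0.98, 0.199, -0.0]
wrist_force: [0.6, 1.3, -2.5]
width: 0.0235
finger_force: 49.6
```

```bash
python3 go.py .4437 -.3642 .13 .402
```

```text
units [-0.129  0.15   0.196] roll -0.002 pos [ 0.4588 -0.317   0.1791] yaw 0.4006 tilt [-2.e-04  2.e-04 -1.e+00] F [ 0.63  1.32 -2.48] w 0.0235 t 31.77 q [-0.32  0.3   0.   -0.   -1.28  2.3 ]
```

Emit:
{"fn": "jog_arm", "kwargs": {"plan": [{"dx": -0.04,"dy": 0.05,"dz": 0,"roll": 0},{"dx": -0.09,"dy": 0.11,"dz": 0,"roll": 0},{"dx": -0.129,"dy": 0.15,"dz": 0.03,"roll": 0},{"dx": -0.129,"dy": 0.15,"dz": 0.1,"roll": 0},{"dx": -0.129,"dy": 0.15,"dz": 0.17,"roll": 0},{"dx": -0.129,"dy": 0.15,"dz": 0.22,"roll": 0},{"dx": -0.129,"dy": 0.15,"dz": 0.22,"roll": 0},{"dx": -0.129,"dy": 0.15,"dz": 0.22,"roll": 0}]}}

```text
time_s: 32.78
eef_pos: [0.4448, -0.3639, 0.1249]
tcp_rot: [0.0, 0.98, 0.2, 0.0]
wrist_force: [0.9, -0.2, -3.2]
width: 0.0239
finger_force: 49.7
```

```bash
python3 go.py .4437 -.3642 .1115 .402; python3 ck.py w1
```

```text
units [-0.005 -0.001  0.054] roll 0.0 pos [ 0.4448 -0.3639  0.1249] yaw 0.4022 tilt [ 9.e-04 -8.e-04 -1.e+00] F [ 0.92 -0.22 -3.16] w 0.0239 t 32.77 q [-0.41  0.36 -0.04  0.   -1.16  2.39]
```

View pics/c_w1.png

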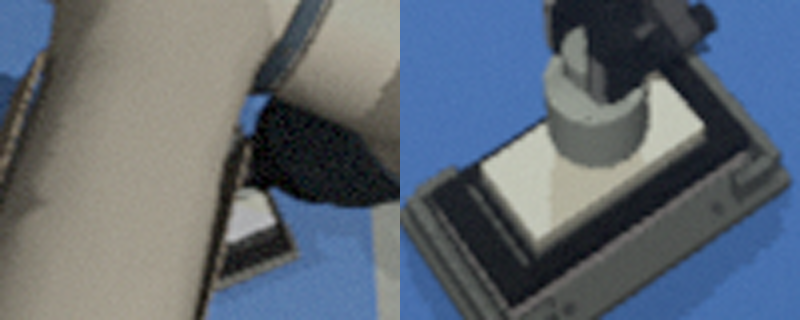

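```bash
python3 - <<'E'
from h import *
s=cv2.imread("pics/s_w1.png"); v=(308,345)
x,y=get_obs()["eef_pos"][:2]
im=cv2.resize(s[310:375,275:340],(585,585),interpolation=cv2.INTER_CUBIC)
z0=.1249-.0545
for P in (circ(x,y,.044,z0),circ(x,y,.044,z0+.034),circ(x,y,.026,z0+.056)):
    q=((proj("side",P)-[275,310]+.5)*9).astype(np.int32); cv2.polylines(im,[q],True,(0,255,0),1)
cv2.imwrite("pics/zw.png",im)
E
```

```text
(no output)
```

View pics/zw.png

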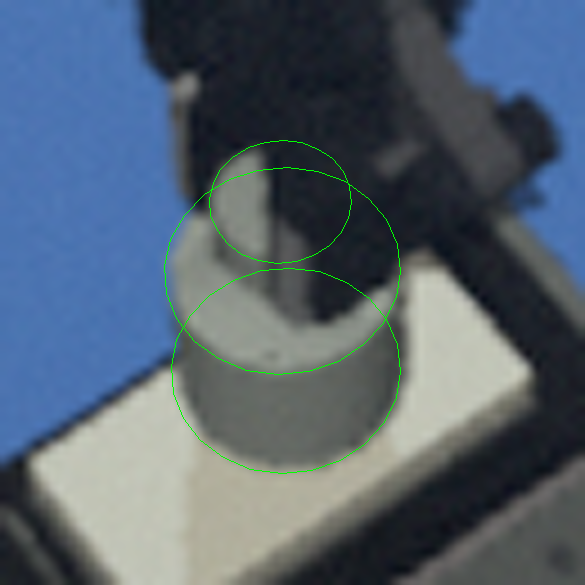

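The upright model overlays the held weight to within 1 px (overlay circles centred near (285,270)), so it hangs straight over the plate's middle. Setting it down.

Emit:
{"fn": "jog_arm", "kwargs": {"plan": [{"dx": -0.005,"dy": 0,"dz": 0.015,"roll": 0},{"dx": -0.005,"dy": 0,"dz": 0.03,"roll": 0},{"dx": -0.005,"dy": 0,"dz": 0.045,"roll": 0},{"dx": -0.005,"dy": 0,"dz": 0.055,"roll": 0},{"dx": -0.005,"dy": 0,"dz": 0.055,"roll": 0}]}}

```text
time_s: 33.5
eef_pos: [0.4432, -0.3639, 0.1103]
tcp_rot: [-0.0, 0.98, 0.2, -0.0]
wrist_force: [0.5, 0.2, -2.8]
width: 0.023
finger_force: 49.7
```

Emit:
{"fn": "jog_arm", "kwargs": {"plan": [{"dx": 0,"dy": 0,"dz": 0.003,"roll": 0},{"dx": 0,"dy": 0,"dz": 0.006,"roll": 0},{"dx": 0,"dy": 0,"dz": 0.006,"roll": 0}]}}

```text
time_s: 33.88
eef_pos: [0.4434, -0.364, 0.1091]
tcp_rot: [0.0, 0.98, 0.2, 0.0]
wrist_force: [0.5, -0.7, -3.6]
width: 0.0238
finger_force: 49.7
```

Emit:
{"fn": "jog_arm", "kwargs": {"plan": [{"dx": 0,"dy": 0,"dz": 0.002,"roll": 0},{"dx": 0,"dy": 0,"dz": 0.003,"roll": 0},{"dx": 0,"dy": 0,"dz": 0.003,"roll": 0}]}}

```text
time_s: 34.25
eef_pos: [0.4435, -0.3641, 0.1089]
tcp_rot: [0.0, 0.98, 0.2, 0.0]
wrist_force: [-1.1, 0.8, 2.3]
width: 0.0233
finger_force: 50.1
```

Contact: the wrist load went from -3.6 to +2.3 N. Opening gently.

Emit:
{"fn": "jog_arm", "kwargs": {"plan": [{"dx": 0,"dy": 0,"dz": 0,"roll": 0},{"dx": 0,"dy": 0,"dz": 0,"roll": 0},{"dx": 0,"dy": 0,"dz": 0,"roll": 0},{"dx": 0,"dy": 0,"dz": 0,"roll": 0}], "grip": 0.1}}

```text
time_s: 34.75
eef_pos: [0.4433, -0.364, 0.1083]
tcp_rot: [0.0, 0.98, 0.2, 0.0]
wrist_force: [0.1, -0.5, 0.2]
width: 0.0384
finger_force: 0.0
```

Emit:
{"fn": "jog_arm", "kwargs": {"plan": [{"dx": 0,"dy": 0,"dz": -0.03,"roll": 0},{"dx": 0,"dy": 0,"dz": -0.1,"roll": 0},{"dx": 0,"dy": 0,"dz": -0.25,"roll": 0},{"dx": 0,"dy": 0,"dz": -0.4,"roll": 0},{"dx": 0,"dy": 0,"dz": -0.4,"roll": 0}]}}

```text
time_s: 35.38
eef_pos: [0.4448, -0.3651, 0.2126]
tcp_rot: [0.003, 0.98, 0.2, 0.003]
wrist_force: [0.5, 0.3, -0.6]
width: 0.0382
finger_force: 0.0
```

Emit:
{"fn": "jog_arm", "kwargs": {"plan": [{"dx": 0.1,"dy": -0.2,"dz": 0,"roll": 0},{"dx": 0.2,"dy": -0.4,"dz": 0,"roll": 0},{"dx": 0.3,"dy": -0.6,"dz": 0,"roll": 0},{"dx": 0.4,"dy": -0.8,"dz": 0,"roll": 0},{"dx": 0.4,"dy": -0.8,"dz": 0,"roll": 0},{"dx": 0.4,"dy": -0.8,"dz": 0,"roll": 0}]}}

```text
time_s: 36.12
eef_pos: [0.457, -0.1407, 0.2082]
tcp_rot: [0.0, 0.98, 0.2, -0.0]
wrist_force: [0.3, -0.1, -0.1]
width: 0.0383
finger_force: 0.0
```

```bash
python3 ck.py end
```

```text
(no output)
```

View pics/c_end.png

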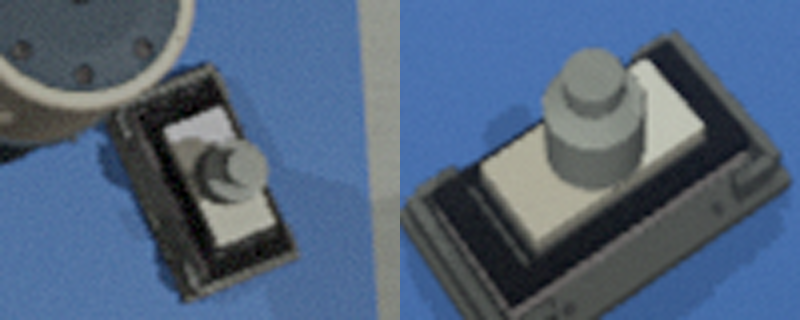

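The weight stands upright on the middle of the plate, at (595,130), and the whole stack is in order. Handing in.

```bash
python3 -c "
from workcell import *
print(finish_job())"
```

```text
the job is handed in; nothing more can be done
None
```

The job is handed in at about 36 s: the phone, shell, plate and weight are stacked in the cradle in the order asked, and the arm has let go and moved clear; the hand-in returned no verdict.

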